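# Back a ratcheted vial turntable up one place

## Task

The ratcheted vial turntable was indexed one place too far, so the one open vial has gone past the filling needle. With fingertip pushes, throw the pawl's red ball weight right over so that the pawl stays lifted out of the ratchet, push one of the black pegs to turn the table back (clockwise seen from above) by exactly one place so that the open vial stands under the needle, then push the ball back so that the pawl drops fully home in the next notch. Do not lift or tip any vial or disturb the things standing around.

Things in the scene. Friction and masses are not known exactly. Their poses are not given: they have to be found in the camera images.
- filler: Fixed white round base, 236 mm across, carrying the turntable. Origin on the bench under the turntable's axis, z up; pawl on its -x side, needle on its +y side. Pawl bracket at (-0.116, 0.062), 66 mm high; needle post at (0, 0.135), 155 mm high, its arm at 140 mm. Turntable: 8 nests 56 mm from the axis, 45 deg apart; 8 saw teeth round the rim (r 88 to 106 mm, crests 42 mm high, 12 mm deep).
- turntable (a joint): Table angle (rad): 0 at the start, grows turning backward (clockwise from above); one place is 0.785. Light friction (1.5 N at a peg); stays where left. With the pawl down it has about 0.05 rad play about each whole place and is blocked backward; turned forward (reading falls) it lifts the pawl and clicks past.
- pawl (a joint): Pawl angle (rad): 0 nose fully down in a tooth gap, grows as it lifts, 1.15 thrown over on its stop. The ball tips it either way by itself: below about 0.65 it falls back down, above about 0.8 it falls over and stays lifted. Clears the teeth above 0.25. Moves with about 1 N at the ball.
- pawl_ball (a point): Centre of the pawl's smooth, slippery red ball weight, 24 mm across, on a 58 mm rod of r 4 mm. It swings about the pin, which lies along the filler's x at filler (-0.097, 0.060, 0.054): y 0.029, z 0.103 with the pawl down; y 0.060, z 0.112 at the top; y 0.091, z 0.103 thrown over. The pawl tips over at y 0.074, back at y 0.066. Pushed along the filler's +y it lifts the pawl, along -y it drops it.
- pawl_nose (a point): Lowest point of the pawl's steel nose, 10 mm wide, pointing along the filler's -y from the pin; 30 mm above the bench when home, near 97 mm when thrown over.
- peg_a (a point): Top centre of a black upright finger peg on the turntable: 12 mm across, top 105 mm above the bench, 81 mm from the axis; the vials (tops at 80 mm) stay below its upper 25 mm. At the start at 292.5 deg counter-clockwise from the filler's +x (its -y side); one place back moves it 62 mm almost straight along the filler's -x, to 247.5 deg.
- peg_b (a point): Same, the peg at 202.5 degrees at the start (near the robot, by the pawl).
- peg_c (a point): Same, the peg at 112.5 degrees at the start (by the needle).
- peg_d (a point): Same, the peg at 22.5 degrees at the start (far side).
- needle_tip (a point): Lower end of the steel filling needle, 88 mm above the bench, 56 mm from the turntable's axis, straight above the nest that is at the station.
- open_vial_center (a point): Centre of the small amber glass vial 23 mm across and 46 mm tall, open (no cap); stands loose in a 16 mm deep nest; at the start one place counter-clockwise of the needle.
- vial_blue_center (a point): Centre of a capped small amber glass vial 23 mm across and 46 mm tall with a blue disc on its silver cap; stands loose in its nest.
- vial_white_center (a point): Centre of a capped small amber glass vial 23 mm across and 46 mm tall with a white disc on its silver cap; stands loose in its nest.
- vial_green_center (a point): Centre of a capped small amber glass vial 23 mm across and 46 mm tall with a green disc on its silver cap; stands loose in its nest.
- bottle_blue_cap: Bystander, to be left alone: white plastic bottle with blue cap, 68 mm across, 150 mm tall, standing beside the needle stand; origin under its centre.
- white_dish: Bystander, to be left alone: shallow white dish 75x100x18 mm; origin under its centre.
- bench_timer: Bystander, to be left alone: white bench timer 64x66x19 mm, lying flat; origin under its centre.
- blue_marker: Bystander, to be left alone: blue-capped marker pen 138 mm long, lying; origin under its centre.
- blue_tape: Bystander, to be left alone: roll of blue tape 52 mm across, 19 mm high, lying flat; origin under its centre.
- forceps: Bystander, to be left alone: steel forceps 120 mm long, lying; origin under its centre.

How it is judged:
By the outcome, as a careful person would: the job done as asked, in the order asked, and still so for the second after the job is handed in, with the robot touching nothing.
It also fails if it takes over 51 s, if anything falls off the work surface, if the arm or the gripper's body presses on something with over 40 N, if the wrist force passes 120 N, or if a joint passes its speed limit or range.

## Robot

A 6-joint arm with a two-finger parallel gripper is mounted at the origin on a cart in front of the work surface, level with it; the furniture and walls round the work are solid. World frame = base frame: x ahead of the robot, y to its left, z up, the work surface at z = 0. Lengths are in mm, angles in rad, forces in N, time in s.
With the tool pointing down it reaches from about 275 to 825 mm from the base axis. Payload 5.2 kg.
Tool frame: the origin (TCP) lies midway between the tips of the shut fingers; the grasp point (between the pads) lies 19 mm behind it; z points along the fingers, y is the direction in which the jaws open and shut (so a half turn about z gives the same grasp; the last joint's range is limited). The gripper opens to 93 mm and grips with 3 to 60 N. Pads are 15 mm wide; open, the fingers measure 128 mm over their backs; the gripper's body (75 mm by 188 mm) begins 65 mm behind the grasp point.
Start: joints at [-1.333, 0.259, 1.535, -0, 1.348, -0.203], TCP at [234.685, -497.421, 218.653] pointing down, gripper open.
Joint ranges: [-3.14, 3.14], [-0.91, 2.08], [0.19, 2.58], [-1.22, 4.36], [0.22, 2.71], [-3.12, 3.12]. Speed limits (rad/s): [2.57, 2.57, 3.14, 3.14, 3.14, 3.14].

## Interface

Orientations are given as a unit quaternion [x, y, z, w].
In Python, from rig import bot, imaging gives the robot as it stands.
- The arm moves only by the shell command python3 -m crank 'ROWS'. ROWS is JSON, a list of rows, each a list of 3 entries, a list of its own where there are three numbers: the shift along the tool's x, y, z in cm, then the turn about the tool's z in degrees, then the finger opening in cm, from 0 to 9.3. In form: [[[dx, dy, dz], twist, fingers], ...]. A call has 1 to 12 rows; each row shifts and turns the commanded pose from where the row before left it, along the tool's axes as they then stand; what a row does not reach is not made up. A row lasts 1/12 s, in which the tool goes at most 41.7 mm and 7.16 degrees, less where a joint would pass 70% of its speed; a pose out of reach is approached as far as the arm can. A call is refused whole if a number of a shift passes 4.17 or a number of a turn 7.16, either way. A call with a gripper value outside its range is refused whole. The fingers move at their own pace and stop on an object; the grip force is fixed at half the most. Time passes only in rows, so rows that do not move let the fingers close. It gives the time, the measured TCP pose, the force and the opening at its end, in the units of the state.
- bot.state(): the state, without advancing time (a new reading comes with each control period).
- imaging.get_image(name): name is "side" or "top" or "wrist"; returns a dict with "image" (420x560x3 uint8, red, green, blue), "intrinsics" (3x3 intrinsics, pixels), "k1" (the pictures are not rectified: a ray, as slopes to the right and down, at radius r is drawn at 1 + k1 r^2 times it, then the intrinsics apply), "xyz" and "attitude" of the camera in the world; the wrist camera has in their place "tool_from_camera" (4x4, takes a point from camera to tool coordinates, whose origin is the TCP and whose axes are the flange's). Camera axes: x right, y down, z forward; pixel columns grow to the right and rows downward; lengths in mm; the calibration is good to about 2 mm. A picture is of the moment at which its call begins: read the wrist's pose just before it. There is no depth.
- bot.finish_job(): hands the job in, once; it reports no verdict.
The state is a dict: "time_s": time; "qpos": joint angles; "dq": joint speeds; "joint_torque": joint torques, N m; "tool_pos": TCP position; "tcp_rot": TCP orientation; "force": force on the tool from outside, world axes, zero at the start; "torque": the same for the moment, N m; "gripper_width": opening from 0.0 (shut) to 1.0 (fully open).
Only numpy, scipy, OpenCV 4.12 (cv2) and the standard library are available. Lean on these libraries where they do the work, as an engineer would, in place of code of your own. Each camera call takes 0.05 s, during which the arm holds its last target.

## Working session

There is one attempt and no reset: what is moved stays moved. The work goes in short steps, Python scripts to look and compute and a shell command to move; the robot and the scene stay as the last step left them, time stands still between calls to the robot, and variables do not carry over. Pictures are saved under pics/ and viewed, and the job is handed in when it is done.

```bash
mkdir -p pics; ls; python3 - <<'E'
from rig import bot, imaging
import cv2
print(bot.state())
for n in ["side","top","wrist"]:
    d=imaging.get_image(n); cv2.imwrite(f"pics/{n}0.png",d["image"][:,:,::-1])
    print(n,{k:v for k,v in d.items() if k!="image"})
E
```

```text
pics
{'time_s': 0.0, 'qpos': array([-1.33280405e+00,  2.59327719e-01,  1.53610652e+00,  2.24572889e-05,
        1.34799105e+00, -2.02812706e-01]), 'dq': array([-0.00073396,  0.00051399,  0.00083074,  0.00011493, -0.00083733,
        0.00041397]), 'joint_torque': array([ 1.18704788e-04, -4.37311542e+01, -2.83999926e+01,  7.19341845e-02,
        4.13054461e-02, -1.32595283e-04]), 'tool_pos': array([ 234.55552477, -496.86172721,  217.81653173]), 'tcp_rot': array([ 9.75809669e-01,  2.18619875e-01, -5.16994232e-06, -9.16371725e-04]), 'force': array([-0.82561152,  0.26205887,  0.5932024 ]), 'torque': array([-0.03684216,  0.02444619, -0.00022022]), 'gripper_width': 1.000052477650635}
side {'intrinsics': array([[529.82156632,   0.        , 276.45578059],
       [  0.        , 529.82156632, 213.6069379 ],
       [  0.        ,   0.        ,   1.        ]]), 'k1': -0.15518959997911205, 'xyz': array([ 299.50774022, 1507.53319988, 1108.75676237]), 'attitude': array([-0.06837836,  0.87980139, -0.46935101,  0.03136159])}
top {'intrinsics': array([[458.34875757,   0.        , 281.81004267],
       [  0.        , 458.34875757, 212.9274781 ],
       [  0.        ,   0.        ,   1.        ]]), 'k1': -0.05704108195162314, 'xyz': array([ 236.92758038,   12.08170121, 1447.76362081]), 'attitude': array([ 0.70809729, -0.69715686,  0.07723243, -0.08127546])}
wrist {'intrinsics': array([[348.51995059,   0.        , 273.25980509],
       [  0.        , 348.51995059, 209.26868418],
       [  0.        ,   0.        ,   1.        ]]), 'k1': -0.052899880326536475, 'tool_from_camera': array([[-3.39682524e-04, -9.56823980e-01, -2.90667775e-01,
         8.04850652e+01],
       [ 9.99998598e-01,  1.51517039e-04, -1.66739221e-03,
        -2.27693946e-01],
       [ 1.63944197e-03, -2.90667934e-01,  9.56822588e-01,
        -1.66439305e+02],
       [ 0.00000000e+00,  0.00000000e+00,  0.00000000e+00,
         1.00000000e+00]])}
```

View pics/side0.png

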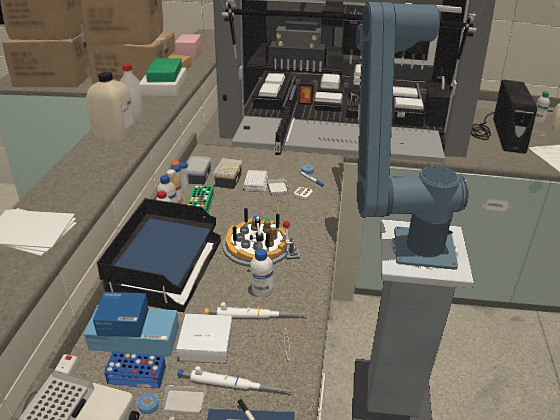

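View pics/top0.png

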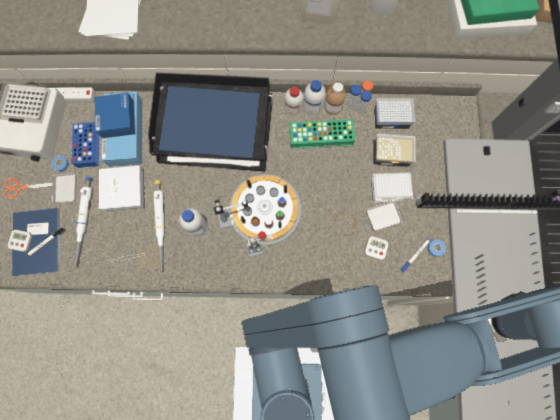

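View pics/wrist0.png

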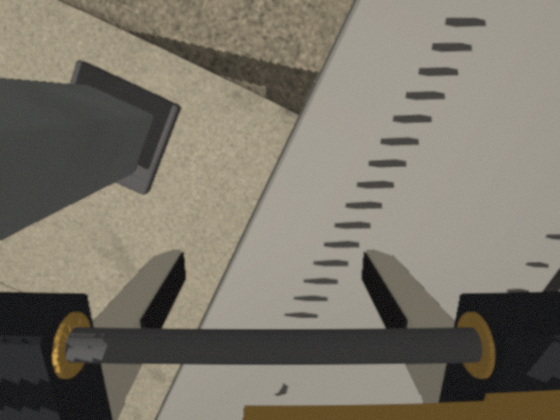

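The top view shows the turntable around (265,208), the red ball near (262,235) and the needle post to the left, near (222,210). The wrist view doesn't reach the filler yet. Next I'll zoom in on the top and side views.

```bash
cat > h.py <<'E'
import numpy as np, cv2
from scipy.spatial.transform import Rotation as R
from rig import bot, imaging
def cam(d,st=None):
    if "xyz" in d: return R.from_quat(d["attitude"]).as_matrix(), np.array(d["xyz"])
    T=d["tool_from_camera"]; Rt=R.from_quat(st["tcp_rot"]).as_matrix()
    return Rt@T[:3,:3], Rt@T[:3,3]+st["tool_pos"]
def proj(d,p,st=None):
    Rm,t=cam(d,st); q=(np.atleast_2d(p)-t)@Rm; s=q[:,:2]/q[:,2:]
    s=s*(1+d["k1"]*(s**2).sum(1,keepdims=True)); K=d["intrinsics"]
    return s@K[:2,:2].T+K[:2,2]
def ray(d,uv,st=None):
    Rm,t=cam(d,st); K=d["intrinsics"]
    s=cv2.undistortPoints(np.array([[uv]],float),K,np.array([d["k1"],0,0,0.]))[0,0]
    return t, Rm@np.array([s[0],s[1],1])
def atz(d,uv,z,st=None):
    t,v=ray(d,uv,st); return t+v*(z-t[2])/v[2]
E
python3 - <<'E'
from h import *
for n,(x0,y0,x1,y1) in {"top":(170,160,340,280),"side":(205,185,325,305)}.items():
    d=imaging.get_image(n); c=d["image"][y0:y1,x0:x1,::-1]
    k=min(800//(x1-x0),600//(y1-y0)); cv2.imwrite(f"pics/{n}1.png",cv2.resize(c,None,fx=k,fy=k,interpolation=cv2.INTER_CUBIC)); print(k)
    if n=="top":print(atz(d,(265,208),40),atz(d,(262,235),103))
E
```

```text
4
[573.68426548  76.144817    40.        ] [475.81853155  80.22040731 103.        ]
5
```

View pics/top1.png

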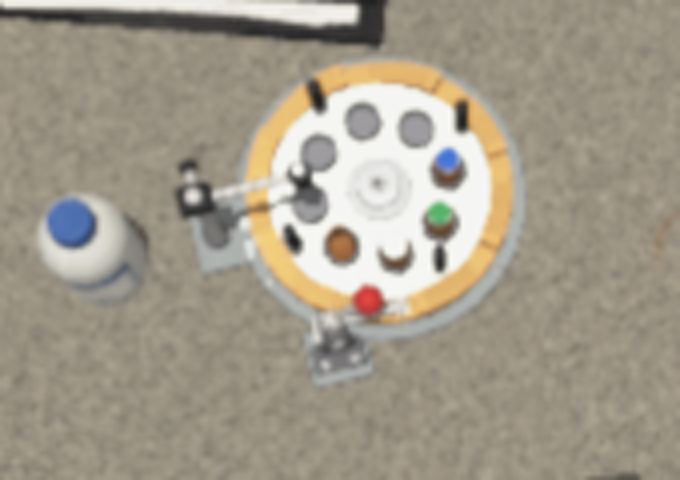

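View pics/side1.png

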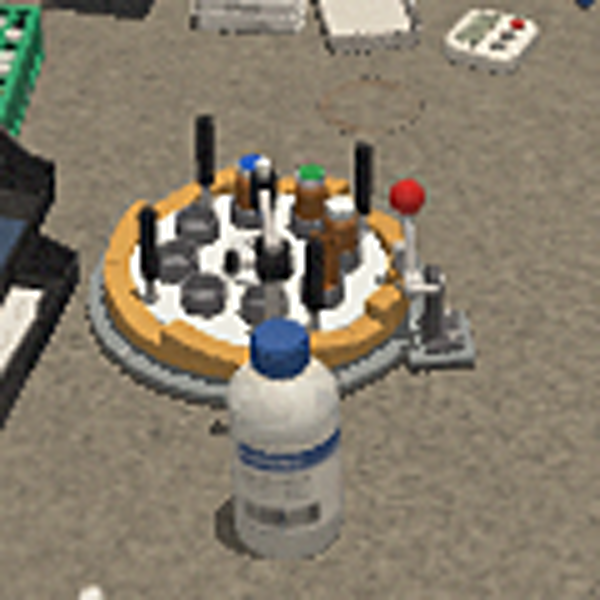

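```bash
cat > fit.py <<'E'
from h import *
from scipy.optimize import least_squares
def pt(r,deg,z): return [r*np.cos(np.radians(deg)),r*np.sin(np.radians(deg)),z]
P=dict(a=pt(81,292.5,105),b=pt(81,202.5,105),c=pt(81,112.5,105),d=pt(81,22.5,105),ball=[-97,29,103],postTop=[0,135,155])
def world(pose,p):
    x,y,th=pose; c,s=np.cos(th),np.sin(th); p=np.atleast_2d(p)
    return np.c_[c*p[:,0]-s*p[:,1]+x, s*p[:,0]+c*p[:,1]+y, p[:,2]]
E
python3 - <<'E'
from fit import *
ds=imaging.get_image("side"); dt=imaging.get_image("top")
f=lambda u,v,k,x0,y0:((u+.5)/k-.5+x0,(v+.5)/k-.5+y0)
S={'a':(205,119),'b':(363,146),'c':(317,242),'d':(148,210),'ball':(407,196)}
T={'ball':(368,300),'a':(461,104),'d':(313,84),'c':(286,231)}
obs=[(ds,P[k],f(*v,5,205,185),'s'+k) for k,v in S.items()]+[(dt,P[k],f(*v,4,170,160),'t'+k) for k,v in T.items()]
def res(p): return np.concatenate([proj(d,world(p,q))[0]-uv for d,q,uv,_ in obs])
r=least_squares(res,[570,76,0.25],loss='soft_l1',f_scale=1); print(r.x)
for o,e in zip(obs,res(r.x).reshape(-1,2)): print(o[3],e.round(2))
E
```

```text
[5.76751376e+02 7.84234166e+01 2.61750890e-01]
sa [-0.54  0.03]
sb [-0.21  0.01]
sc [-0.85 -0.23]
sd [-0.49  0.21]
sball [-0.34  0.21]
tball [-0.    0.46]
ta [0.04 0.97]
td [-0.05  0.74]
tc [0.48 0.23]
```

The fit is good, with residuals under 1 px. The filler is at (576.8, 78.4) mm with yaw 15.0°. I'll turn the tool so its x lies along the filler's +y, which is -79.7° of twist, and close the fingers.

```bash
python3 -m crank '[[[0,0,0],-6.6,0],[[0,0,0],-6.6,0],[[0,0,0],-6.6,0],[[0,0,0],-6.6,0],[[0,0,0],-6.6,0],[[0,0,0],-6.6,0],[[0,0,0],-6.6,0],[[0,0,0],-6.6,0],[[0,0,0],-6.7,0],[[0,0,0],-6.7,0],[[0,0,0],-6.7,0],[[0,0,0],-6.7,0]]'
cat > go.py <<'E'
# prints tool-frame shift (cm) to filler-frame target
from fit import *
import sys
POSE=[576.75,78.42,0.2618]
def report(t):
    st=bot.state(); Rt=R.from_quat(st["tcp_rot"]).as_matrix(); w=world(POSE,t)[0]
    c,s=np.cos(POSE[2]),np.sin(POSE[2]); d=st["tool_pos"]-np.array([POSE[0],POSE[1],0])
    print("t",round(st["time_s"],2),"world",st["tool_pos"].round(1),"filler",np.round([c*d[0]+s*d[1],-s*d[0]+c*d[1],d[2]],1),"F",st["force"].round(1),"w",round(st["gripper_width"],3),"q",st["qpos"].round(2))
    print("toolx ang",np.degrees(np.arctan2(Rt[1,0],Rt[0,0])).round(2),"tilt",Rt[:,2].round(4),"shift cm",(Rt.T@(w-st["tool_pos"])/10).round(2))
if __name__=="__main__": report([float(a) for a in sys.argv[1:4]])
E
python3 go.py -97 -3 180
```

```text
time_s: 1.35
tool_pos: [234.7, -497.4, 218.6]
tcp_rot: [0.607, 0.794, 0.0, -0.0]
force: [-0.2, -0.6, -0.3]
gripper_width: 0.188
t 1.35 world [ 234.7 -497.4  218.6] filler [-479.4 -467.6  218.6] F [-0.2 -0.6 -0.3] w 0.188 q [-1.33  0.26  1.54  0.    1.35 -1.6 ]
toolx ang 105.19 tilt [-0.e+00  1.e-04 -1.e+00] shift cm [46.34 38.39  3.87]
```

```bash
python3 -m crank '[[[2.7,2.25,0],0,0],[[2.7,2.25,0],0,0],[[2.7,2.25,0],0,0],[[2.7,2.25,0],0,0],[[2.7,2.25,0],0,0],[[2.7,2.25,0],0,0],[[2.7,2.25,0],0,0],[[2.7,2.25,0],0,0],[[2.7,2.25,0],0,0],[[2.7,2.25,0],0,0],[[2.7,2.25,0],0,0],[[2.7,2.25,0],0,0]]'
python3 go.py -97 -3 180
```

```text
time_s: 2.35
tool_pos: [413.0, -113.4, 218.9]
tcp_rot: [0.61, 0.793, 0.0, 0.0]
force: [0.0, -0.2, 0.2]
gripper_width: 0.008
t 2.35 world [ 413.  -113.4  218.9] filler [-207.8 -142.9  218.9] F [ 0.  -0.2  0.2] w 0.008 q [-0.53  0.03  1.8   0.    1.3  -0.79]
toolx ang 104.84 tilt [ 7.e-04 -4.e-04 -1.e+00] shift cm [14.02 11.04  3.89]
```

```bash
python3 -m crank '[[[2.8,2.2,0],0,0],[[2.8,2.2,0],0,0],[[2.8,2.2,0],0,0],[[2.8,2.2,0],0,0],[[2.8,2.2,0],0,0],[[0,0,0],0,0]]'
python3 go.py -97 -3 180
python3 - <<'E'
from fit import *
from go import POSE
st=bot.state(); d=imaging.get_image("wrist"); im=d["image"][:,:,::-1].copy()
for k in P:
    u=proj(d,world(POSE,P[k]),st)[0]; print(k,u.round(1)); cv2.drawMarker(im,tuple(int(v) for v in u),(0,255,0),cv2.MARKER_CROSS,12,1)
cv2.imwrite("pics/wrist2.png",im)
E
```

```text
time_s: 2.85
tool_pos: [484.5, 53.7, 218.7]
tcp_rot: [0.608, 0.794, 0.001, -0.0]
force: [0.4, -0.1, 0.4]
gripper_width: 0.003
t 2.85 world [484.5  53.7 218.7] filler [-95.5  -0.  218.7] F [ 0.4 -0.1  0.4] w 0.003 q [-0.12  0.14  1.68  0.    1.32 -0.39]
toolx ang 105.13 tilt [ 0.0015  0.0026 -1.    ] shift cm [-0.3  -0.16  3.87]
a [412.7 284.9]
b [297.8 240.2]
c [356.7 113.8]
d [479.4 170.1]
ball [272.2 171. ]
postTop [432.2  15.1]
```

View pics/wrist2.png

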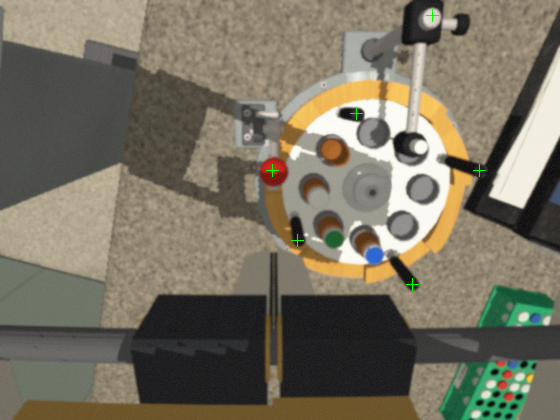

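The projected peg tops, ball and post (green crosses, e.g. ball at (272,171)) sit right on the features. I'll go down behind the ball.

```bash
python3 -m crank '[[[-0.2,-0.15,2],0,0],[[-0.1,0,3],0,0],[[0,0,3],0,0],[[0,0,2.5],0,0],[[0,0,1.2],0,0],[[0,0,0.6],0,0],[[0,0,0],0,0]]'
python3 go.py -97 67 95
python3 - <<'E'
from h import *
d=imaging.get_image("wrist"); cv2.imwrite("pics/wrist3.png",d["image"][:,:,::-1])
d=imaging.get_image("side"); cv2.imwrite("pics/side3.png",cv2.resize(d["image"][185:305,205:325,::-1],None,fx=5,fy=5,interpolation=cv2.INTER_CUBIC))
E
```

```text
time_s: 3.48
tool_pos: [481.2, 44.3, 94.5]
tcp_rot: [0.61, 0.792, -0.001, -0.001]
force: [-0.5, 0.5, -0.2]
gripper_width: 0.003
t 3.48 world [481.2  44.3  94.5] filler [-101.1   -8.2   94.5] F [-0.5  0.5 -0.2] w 0.003 q [-0.14  0.27  1.86 -0.    1.02 -0.4 ]
toolx ang 104.79 tilt [-2.8e-03  1.0e-04 -1.0e+00] shift cm [ 7.53  0.39 -0.04]
```

View pics/wrist3.png

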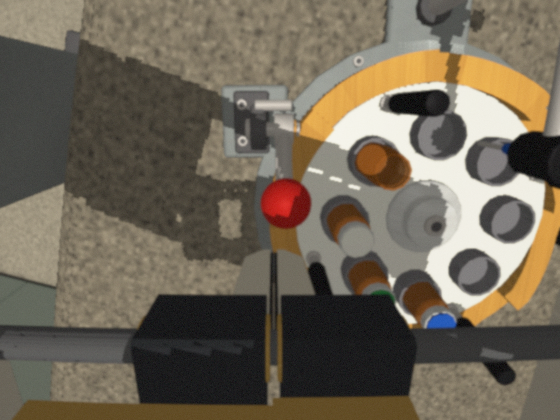

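View pics/side3.png

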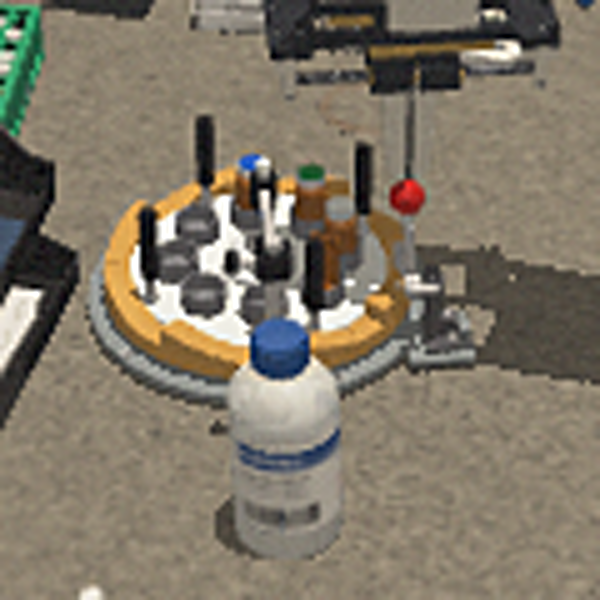

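Wrist view: the fingertip (275,253) is behind the ball (285,203), which is offset +4 mm in tool y. Peg_b at (318,280) is clear. The side view shows the fingertip beyond the ball with nothing disturbed. Pushing the ball along +y now.

```bash
python3 -m crank '[[[0.4,0.2,0],0,0],[[0.7,0.2,0],0,0],[[0.7,0,0],0,0],[[0.7,0,0],0,0],[[0.7,0,0],0,0],[[0.7,0,0],0,0],[[0.7,0,0],0,0],[[0.7,0,0],0,0],[[0.7,0,0],0,0],[[0.7,0,0],0,0],[[0.5,0,0],0,0],[[0,0,0],0,0]]'
python3 go.py -97 65 180
python3 - <<'E'
from h import *
d=imaging.get_image("wrist"); cv2.imwrite("pics/wrist4.png",d["image"][:,:,::-1])
E
```

```text
time_s: 4.58
tool_pos: [467.2, 116.8, 95.6]
tcp_rot: [0.609, 0.793, -0.0, -0.0]
force: [-0.1, 0.3, 0.3]
gripper_width: 0.008
t 4.58 world [467.2 116.8  95.6] filler [-95.9  65.4  95.6] F [-0.1  0.3  0.3] w 0.008 q [ 0.01  0.26  1.86  0.    1.02 -0.25]
toolx ang 104.91 tilt [-5.e-04  2.e-04 -1.e+00] shift cm [-0.04 -0.12 -8.44]
```

View pics/wrist4.png

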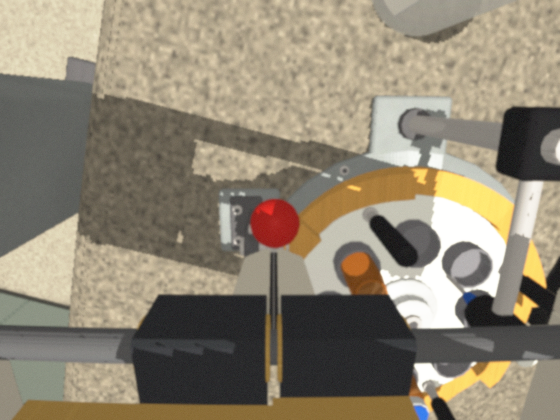

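The ball is ahead of the fingers at (275,222). I'll lift and check that it stays thrown over.

```bash
python3 -m crank '[[[0,0,-2],0,0],[[0,0,-3],0,0],[[0,0,-3],0,0],[[0,0,-1],0,0],[[0,0,0],0,0]]'
python3 go.py 78 60 185
python3 - <<'E'
from fit import *
from go import POSE
st=bot.state(); d=imaging.get_image("wrist"); im=d["image"][:,:,::-1].copy()
for k,p in dict(thrown=[-97,91,103],home=[-97,29,103],top=[-97,60,112]).items(): print(k,proj(d,world(POSE,p),st)[0].round())
cv2.imwrite("pics/wrist5.png",im)
d=imaging.get_image("side"); cv2.imwrite("pics/side5.png",cv2.resize(d["image"][185:305,205:325,::-1],None,fx=5,fy=5,interpolation=cv2.INTER_CUBIC))
E
```

```text
time_s: 5.05
tool_pos: [469.9, 115.6, 188.4]
tcp_rot: [0.61, 0.792, 0.002, 0.002]
force: [0.7, 0.5, 0.4]
gripper_width: 0.0
t 5.05 world [469.9 115.6 188.4] filler [-93.6  63.6 188.4] F [0.7 0.5 0.4] w 0.0 q [ 0.01  0.16  1.74 -0.    1.24 -0.25]
toolx ang 104.84 tilt [ 0.0062 -0.     -1.    ] shift cm [-0.31 17.16  0.44]
thrown [269. 180.]
home [270. 257.]
top [269. 224.]
```

View pics/wrist5.png

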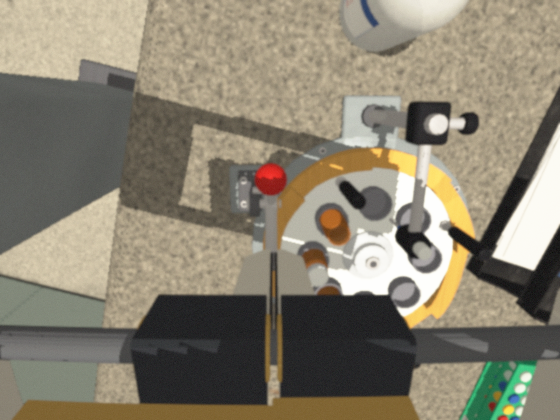

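View pics/side5.png

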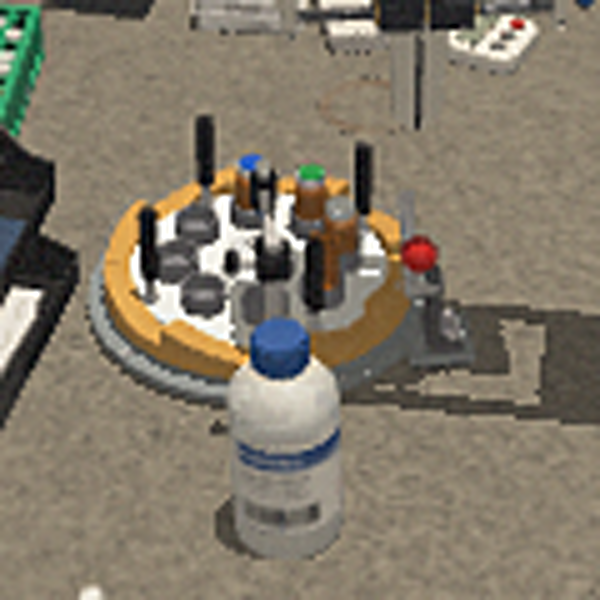

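The ball is at (270,179), as predicted for thrown over (269,180), and the side view shows the pawl raised. Next, over to the +y side of peg_d.

```bash
python3 -m crank '[[[-0.1,2,0],0,0],[[-0.1,3.2,0],0,0],[[-0.1,3.2,0],0,0],[[0,3.2,0],0,0],[[0,3.2,0],0,0],[[0,1.8,0],0,0],[[0,0.5,0],0,0],[[0,0,0],0,0],[[0,0,0],0,0]]'
python3 go.py 78 58 90
python3 - <<'E'
from fit import *
from go import POSE
st=bot.state(); d=imaging.get_image("wrist"); im=d["image"][:,:,::-1].copy()
for k in P:
    u=proj(d,world(POSE,P[k]),st)[0];cv2.drawMarker(im,tuple(int(v) for v in u),(0,255,0),cv2.MARKER_CROSS,12,1)
cv2.imwrite("pics/wrist6.png",im)
E
```

```text
time_s: 5.9
tool_pos: [632.2, 156.5, 183.6]
tcp_rot: [0.61, 0.793, -0.001, -0.001]
force: [0.8, 0.1, -0.4]
gripper_width: 0.006
t 5.9 world [632.2 156.5 183.6] filler [ 73.8  61.  183.6] F [ 0.8  0.1 -0.4] w 0.006 q [ 0.07  0.47  1.32 -0.    1.36 -0.19]
toolx ang 104.86 tilt [-4.1e-03 -4.0e-04 -1.0e+00] shift cm [-0.31  0.46  9.36]
```

View pics/wrist6.png

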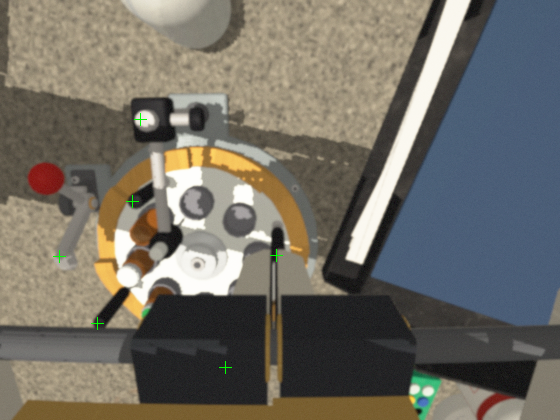

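Peg_d is where predicted (277,255). Down to z 90.

```bash
python3 -m crank '[[[0,0.2,1],0,0],[[0,0.2,2.5],0,0],[[0,0,2.5],0,0],[[0,0,1.9],0,0],[[0,0,1],0,0],[[0,0,0.4],0,0],[[0,0,0],0,0],[[0,0,0],0,0]]'
python3 go.py 78 -8 90
```

```text
time_s: 6.62
tool_pos: [638.2, 157.8, 93.7]
tcp_rot: [0.61, 0.793, 0.001, 0.001]
force: [1.0, 0.1, 1.0]
gripper_width: 0.007
t 6.62 world [638.2 157.8  93.7] filler [79.9 60.8 93.7] F [1.  0.1 1. ] w 0.007 q [ 0.07  0.54  1.42  0.    1.18 -0.19]
toolx ang 104.85 tilt [ 1.5e-03  1.0e-04 -1.0e+00] shift cm [-6.88 -0.17  0.37]
```

```bash
python3 -m crank '[[[-0.6,-0.1,0.3],0,0],[[-0.6,0,0],0,0],[[-0.6,0,0],0,0],[[-0.5,0,0],0,0],[[-0.5,0,0],0,0],[[-0.5,0,0],0,0],[[-0.5,0,0],0,0],[[-0.5,0,0],0,0],[[-0.5,0,0],0,0],[[-0.5,0,0],0,0],[[-0.5,0,0],0,0],[[-0.5,0,0],0,0]]'
python3 go.py 78 -17.5 90
python3 - <<'E'
from fit import *
d=imaging.get_image("wrist"); im=d["image"][:,:,::-1].copy()
cv2.imwrite("pics/wrist7.png",im)
for n,(x0,y0,x1,y1) in {"top":(170,160,340,280),"side":(205,185,325,305)}.items():
    d=imaging.get_image(n); c=d["image"][y0:y1,x0:x1,::-1]
    k=min(800//(x1-x0),600//(y1-y0)); cv2.imwrite(f"pics/{n}7.png",cv2.resize(c,None,fx=k,fy=k,interpolation=cv2.INTER_CUBIC))
E
```

```text
time_s: 7.62
tool_pos: [652.3, 96.0, 89.5]
tcp_rot: [0.61, 0.793, -0.001, -0.001]
force: [-2.7, 1.8, -0.6]
gripper_width: 0.006
t 7.62 world [652.3  96.   89.5] filler [77.5 -2.6 89.5] F [-2.7  1.8 -0.6] w 0.006 q [-0.02  0.55  1.41 -0.    1.18 -0.28]
toolx ang 104.85 tilt [-1.5e-03 -2.0e-04 -1.0e+00] shift cm [-1.49  0.05 -0.05]
```

View pics/wrist7.png

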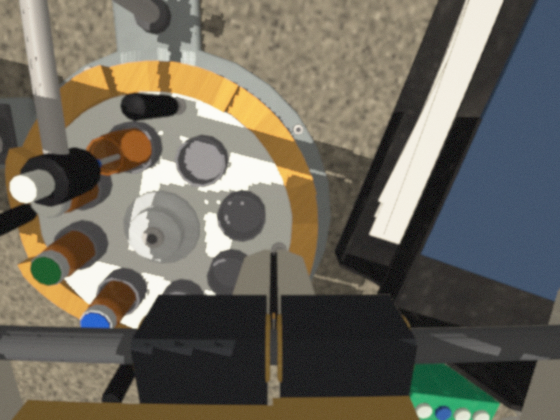

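View pics/side7.png

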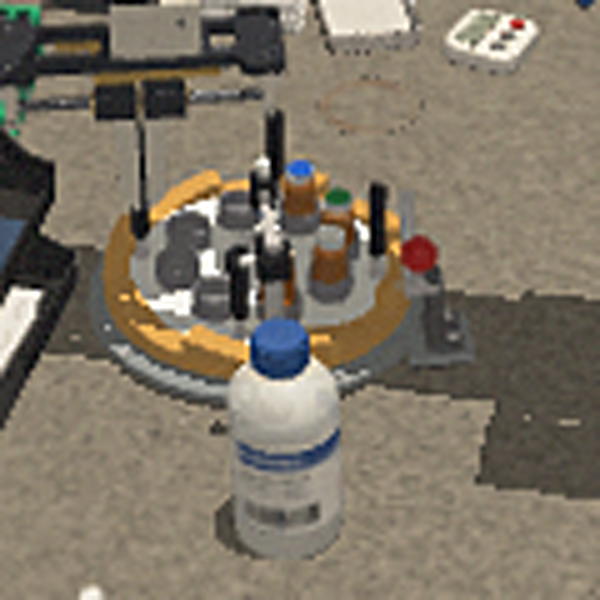

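The table is turning clockwise. I'll measure the angle from the peg tops in the side view: a (275,112), b (378,186), c (239,250).

```bash
cat > ang.py <<'E'
from fit import *
from go import POSE
A0=dict(a=292.5,b=202.5,c=112.5,d=22.5)
def angle(obs,z=105):
    # obs: list (d,st,name,uv)
    for o in obs:
        w=atz(o[0],o[3],z,o[1]); dx=w[:2]-POSE[:2]
        f=(np.degrees(np.arctan2(dx[1],dx[0])-POSE[2]))%360
        print(o[2],"r",np.hypot(*dx).round(1),"turned",((A0[o[2]]-f+180)%360-180).round(2))
    g=lambda t:np.concatenate([proj(o[0],world(POSE,pt(81,A0[o[2]]-t[0],z)),o[1])[0]-o[3] for o in obs])
    r=least_squares(g,[30]); print("turn deg",r.x,"res",g(r.x).round(2))
E
python3 - <<'E'
from ang import *
ds=imaging.get_image("side"); f=lambda u,v:((u+.5)/5-.5+205,(v+.5)/5-.5+185)
angle([(ds,None,'a',f(275,113)),(ds,None,'b',f(378,187)),(ds,None,'c',f(239,252))])
st=bot.state();dw=imaging.get_image("wrist")
angle([(dw,st,'c',(135,106))])
E
```

```text
a r 80.1 turned 36.64
b r 82.1 turned 35.52
c r 84.1 turned 34.34
turn deg [35.45294929] res [-0.44 -0.18 -0.33 -0.04 -0.36 -0.6 ]
c r 80.9 turned 36.27
turn deg [36.27679731] res [ 0.03 -0.14]
```

```bash
python3 -m crank '[[[-0.3,0,0],0,0],[[-0.2,0,0],0,0],[[-0.2,0,0],0,0],[[-0.1,0,0],0,0],[[0,0,0],0,0],[[0,0,0],0,0]]'
python3 go.py 78 -17.5 90
python3 - <<'E'
from ang import *
st=bot.state();d=imaging.get_image("wrist"); im=d["image"][:,:,::-1].copy()
cv2.imwrite("pics/wrist8.png",im)
for n,(x0,y0,x1,y1) in {"side":(205,185,325,305)}.items():
    d=imaging.get_image(n); c=d["image"][y0:y1,x0:x1,::-1]
    cv2.imwrite(f"pics/{n}8.png",cv2.resize(c,None,fx=5,fy=5,interpolation=cv2.INTER_CUBIC))
E
```

```text
time_s: 8.37
tool_pos: [655.0, 88.8, 89.6]
tcp_rot: [0.61, 0.793, 0.0, 0.0]
force: [-0.6, 1.1, 0.3]
gripper_width: 0.004
t 8.37 world [655.   88.8  89.6] filler [ 78.3 -10.2  89.6] F [-0.6  1.1  0.3] w 0.004 q [-0.03  0.56  1.41 -0.    1.18 -0.29]
toolx ang 104.85 tilt [ 3.e-04 -1.e-04 -1.e+00] shift cm [-0.73 -0.03 -0.04]
```

View pics/wrist8.png

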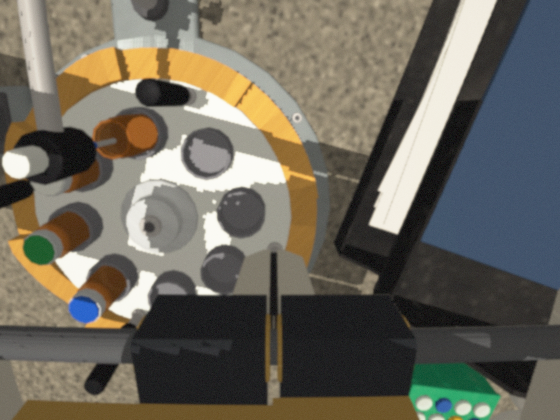

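View pics/side8.png

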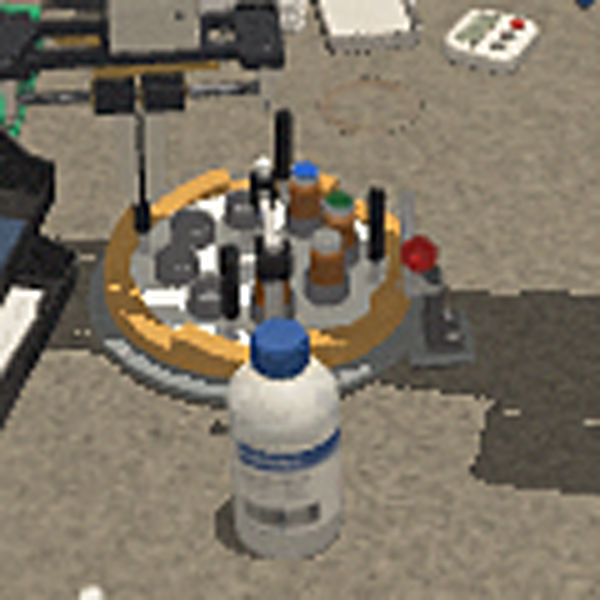

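Peg tops now: wrist c (149,92), a (95,384); side a (284,113), b (377,190), c (230,250).

```bash
python3 - <<'E'
from ang import *
ds=imaging.get_image("side"); f=lambda u,v:((u+.5)/5-.5+205,(v+.5)/5-.5+185)
angle([(ds,None,'a',f(284,114)),(ds,None,'b',f(377,191)),(ds,None,'c',f(230,250))])
st=bot.state();dw=imaging.get_image("wrist")
angle([(dw,st,'c',(149,93)),(dw,st,'a',(95,384))])
print(proj(dw,world(POSE,[pt(81,112.5-45,105),pt(81,292.5-45,105)]),st))
E
```

```text
a r 80.0 turned 41.2
b r 82.1 turned 38.8
c r 82.8 turned 38.51
turn deg [39.60052701] res [-0.57 -0.23 -0.38  0.16 -0.35 -0.37]
c r 80.5 turned 41.45
a r 78.1 turned 38.16
turn deg [40.36275626] res [-3.26 -2.37 -5.97  2.46]
[[160.80471173  96.04981228]
 [ 77.56454804 382.92450253]]
```

```bash
python3 -m crank '[[[-0.25,0,0],0,0],[[-0.2,0,0],0,0],[[-0.15,0,0],0,0],[[-0.1,0,0],0,0],[[0,0,0],0,0],[[0,0,0],0,0]]'
python3 go.py 78 -17.5 90
python3 - <<'E'
from ang import *
st=bot.state();d=imaging.get_image("wrist"); im=d["image"][:,:,::-1].copy()
cv2.imwrite("pics/wrist9.png",im)
for n,(x0,y0,x1,y1) in {"side":(205,185,325,305)}.items():
    d=imaging.get_image(n); c=d["image"][y0:y1,x0:x1,::-1]
    cv2.imwrite(f"pics/{n}9.png",cv2.resize(c,None,fx=5,fy=5,interpolation=cv2.INTER_CUBIC))
E
```

```text
time_s: 9.07
tool_pos: [656.4, 82.1, 89.5]
tcp_rot: [0.61, 0.793, -0.0, -0.0]
force: [-2.6, 1.7, 0.6]
gripper_width: 0.006
t 9.07 world [656.4  82.1  89.5] filler [ 77.9 -17.1  89.5] F [-2.6  1.7  0.6] w 0.006 q [-0.04  0.56  1.41  0.    1.18 -0.3 ]
toolx ang 104.85 tilt [-7.e-04  0.e+00 -1.e+00] shift cm [-0.04  0.01 -0.05]
```

View pics/wrist9.png

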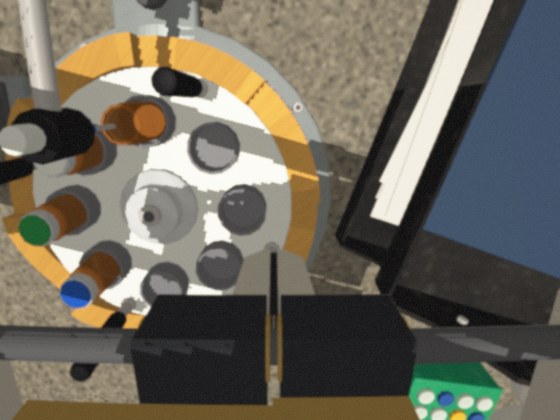

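View pics/side9.png

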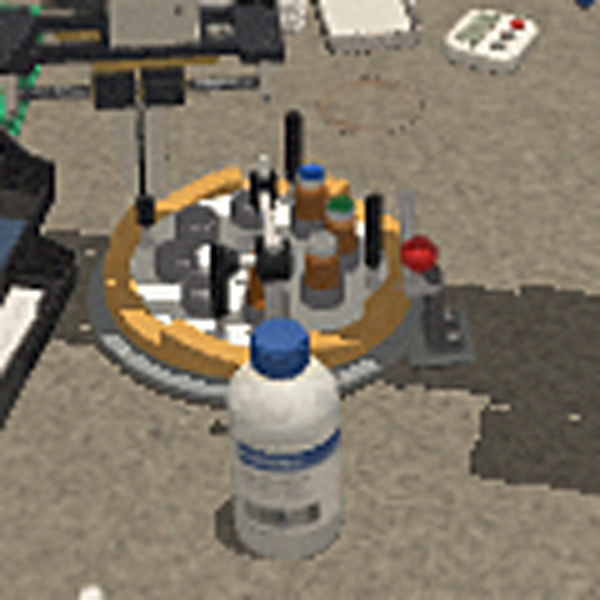

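Wrist peg c is at (165,80). I'll back off, lift, and measure from a clear view.

```bash
python3 -m crank '[[[0.5,0,0],0,0],[[1,0,0],0,0],[[0,0,-2],0,0],[[0,0,-3],0,0],[[0,0,-3],0,0],[[0,0,-2],0,0],[[0,-2,0],0,0],[[0,-3,0],0,0],[[0,-3,0],0,0],[[0,-1.5,0],0,0],[[0,0,0],0,0],[[0,0,0],0,0]]'
python3 go.py -97 122 190
python3 - <<'E'
from ang import *
st=bot.state();d=imaging.get_image("wrist"); im=d["image"][:,:,::-1].copy()
cv2.imwrite("pics/wrist10.png",im)
for k,a in A0.items(): print(k,proj(d,world(POSE,pt(81,a-45,105)),st)[0].round(1))
print("ov",proj(d,world(POSE,[0,56,72]),st)[0].round(1))
E
```

```text
time_s: 10.17
tool_pos: [561.5, 72.7, 190.6]
tcp_rot: [0.61, 0.793, 0.001, 0.001]
force: [0.8, 0.6, -0.3]
gripper_width: 0.004
t 10.17 world [561.5  72.7 190.6] filler [-16.2  -1.6 190.6] F [ 0.8  0.6 -0.3] w 0.004 q [-0.07  0.31  1.54  0.    1.29 -0.33]
toolx ang 104.85 tilt [ 2.8e-03 -1.0e-04 -1.0e+00] shift cm [12.34 -8.11  0.03]
a [256.3 300.3]
b [194.2 173.7]
c [341.2 111.6]
d [389.4 250.6]
ov [293.9 134.8]
```

View pics/wrist10.png

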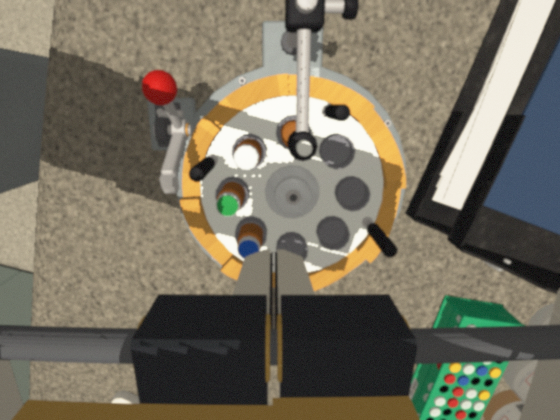

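Peg tops at about b (196,174), c (343,112), d (389,249) match the 45° predictions within 2 px, about 1° against a play of ±2.9°. The ball is still over, so I'll go to its +y side.

```bash
python3 -m crank '[[[1,-2,0],0,0],[[3,-2.5,0],0,0],[[3,-2.3,0],0,0],[[3,-1.3,0],0,0],[[1.6,0,0],0,0],[[0.7,0,0],0,0],[[0,0,0],0,0],[[0,0,0],0,0]]'
python3 go.py -97 122 95
python3 - <<'E'
from ang import *
d=imaging.get_image("top"); cv2.imwrite("pics/top11.png",cv2.resize(d["image"][160:280,170:340,::-1],None,fx=4,fy=4,interpolation=cv2.INTER_CUBIC))
st=bot.state();d=imaging.get_image("wrist");cv2.imwrite("pics/wrist11.png",d["image"][:,:,::-1])
print(proj(d,world(POSE,[-97,91,103]),st))
E
```

```text
time_s: 10.88
tool_pos: [452.5, 170.5, 189.7]
tcp_rot: [0.609, 0.793, 0.0, 0.001]
force: [0.6, -0.6, 0.1]
gripper_width: 0.003
t 10.88 world [452.5 170.5 189.7] filler [-96.2 121.1 189.7] F [ 0.6 -0.6  0.1] w 0.003 q [ 0.13  0.16  1.73 -0.    1.25 -0.13]
toolx ang 104.92 tilt [ 1.e-03 -4.e-04 -1.e+00] shift cm [ 0.09 -0.09  9.47]
[[273.48348062 251.13797106]]
```

View pics/top11.png

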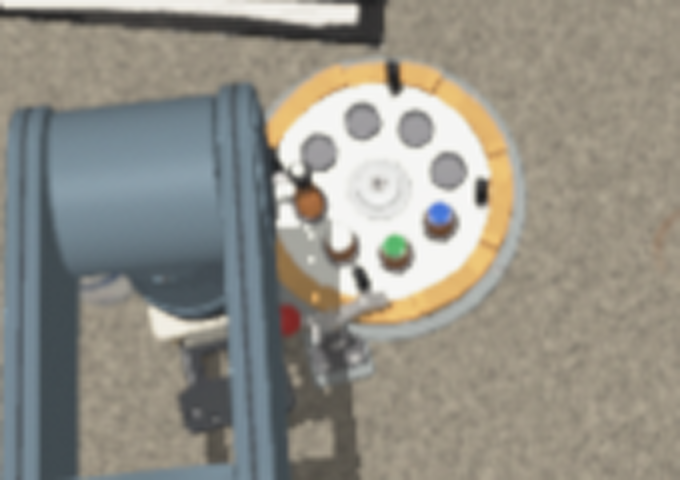

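View pics/wrist11.png

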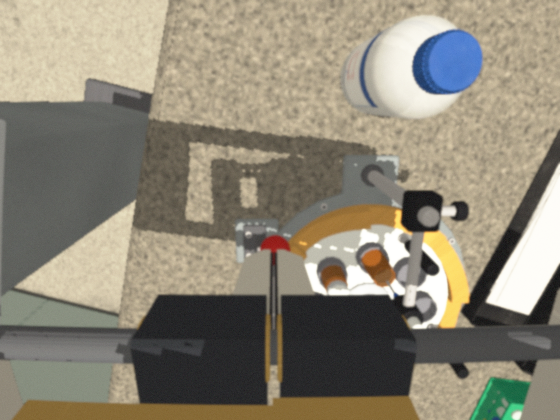

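The table sits one place back, with the open vial at (309,204) in the top view under the needle arm. Ball tip seen at (274,245), in line with the fingers. Descending.

```bash
python3 -m crank '[[[0.2,0,2],0,0],[[0,0,3],0,0],[[0,0,2.6],0,0],[[0,0,1.2],0,0],[[0,0,0.6],0,0],[[0,0,0],0,0],[[0,0,0],0,0]]'
python3 go.py -97 80 95
```

```text
time_s: 11.57
tool_pos: [451.6, 171.8, 96.0]
tcp_rot: [0.61, 0.792, 0.0, 0.0]
force: [0.7, 0.4, -0.2]
gripper_width: 0.007
t 11.57 world [451.6 171.8  96. ] filler [-96.7 122.6  96. ] F [ 0.7  0.4 -0.2] w 0.007 q [ 0.13  0.26  1.86 -0.    1.02 -0.13]
toolx ang 104.8 tilt [ 5.e-04 -0.e+00 -1.e+00] shift cm [-4.26 -0.01  0.1 ]
```

```bash
python3 -m crank '[[[-0.5,0,0],0,0],[[-0.5,0,0],0,0],[[-0.5,0,0],0,0],[[-0.5,0,0],0,0],[[-0.5,0,0],0,0],[[-0.5,0,0],0,0],[[-0.5,0,0],0,0],[[-0.5,0,0],0,0],[[-0.4,0,0],0,0],[[0,0,0],0,0],[[0,0,0],0,0]]'
python3 go.py -97 120 190
python3 - <<'E'
from ang import *
d=imaging.get_image("side"); cv2.imwrite("pics/side12.png",cv2.resize(d["image"][185:305,205:325,::-1],None,fx=5,fy=5,interpolation=cv2.INTER_CUBIC))
E
```

```text
time_s: 12.48
tool_pos: [462.0, 129.6, 95.6]
tcp_rot: [0.61, 0.792, -0.0, -0.0]
force: [0.6, -0.4, -0.3]
gripper_width: 0.003
t 12.48 world [462.  129.6  95.6] filler [-97.6  79.1  95.6] F [ 0.6 -0.4 -0.3] w 0.003 q [ 0.04  0.26  1.87  0.    1.02 -0.22]
toolx ang 104.82 tilt [-1.e-04  1.e-04 -1.e+00] shift cm [ 4.09  0.05 -9.44]
```

View pics/side12.png

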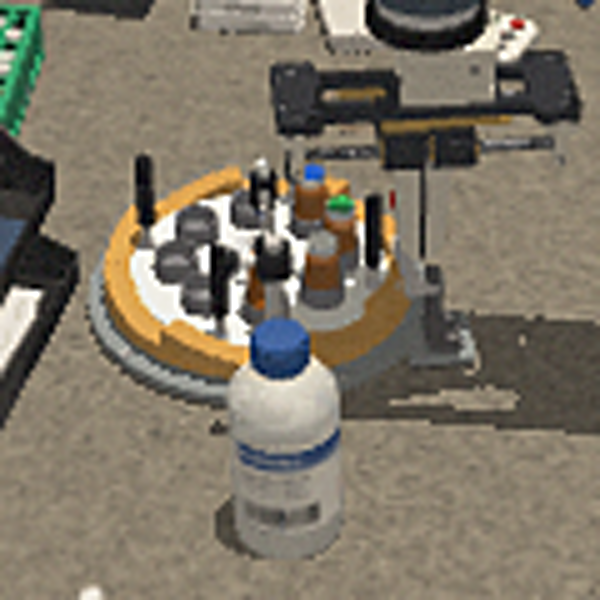

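The ball has fallen behind the finger: a sliver of red shows at (392,199), near its home place. I'll lift, move back and check.

```bash
python3 -m crank '[[[0.3,0,-1.5],0,0],[[0,0,-3],0,0],[[0,0,-3],0,0],[[0,0,-2.5],0,0],[[-2,-1,0],0,0],[[-3,-1,0],0,0],[[-3,-1,0],0,0],[[-3,0,0],0,0],[[-1,0,0],0,0],[[0,0,0],0,0],[[0,0,0],0,0]]'
python3 go.py -97 0 190
python3 - <<'E'
from ang import *
st=bot.state();d=imaging.get_image("wrist"); im=d["image"][:,:,::-1].copy()
cv2.imwrite("pics/wrist13.png",im)
for k,a in A0.items(): print(k,proj(d,world(POSE,pt(81,a-45,105)),st)[0].round(1))
print("ball",proj(d,world(POSE,[-97,29,103]),st)[0])
for n,(x0,y0,x1,y1) in {"top":(170,160,340,280),"side":(205,185,325,305)}.items():
    d=imaging.get_image(n); c=d["image"][y0:y1,x0:x1,::-1]
    k=min(800//(x1-x0),600//(y1-y0)); cv2.imwrite(f"pics/{n}13.png",cv2.resize(c,None,fx=k,fy=k,interpolation=cv2.INTER_CUBIC))
E
```

```text
time_s: 13.45
tool_pos: [462.9, 9.4, 195.5]
tcp_rot: [0.61, 0.792, 0.0, -0.0]
force: [-0.1, 0.4, 0.1]
gripper_width: 0.003
t 13.45 world [462.9   9.4 195.5] filler [-127.9  -37.2  195.5] F [-0.1  0.4  0.1] w 0.003 q [-0.22  0.12  1.77  0.    1.25 -0.48]
toolx ang 104.77 tilt [-5.e-04  9.e-04 -1.e+00] shift cm [3.73 3.07 0.55]
a [394.1 257.7]
b [347.7 123.4]
c [499.5  61.1]
d [530.4 205.3]
ball [316.55727879 126.02745605]
```

View pics/wrist13.png

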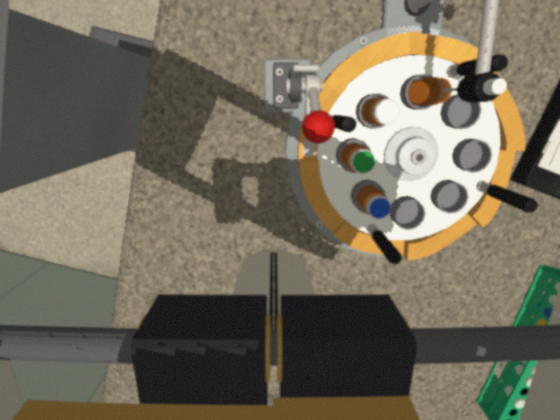

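View pics/side13.png

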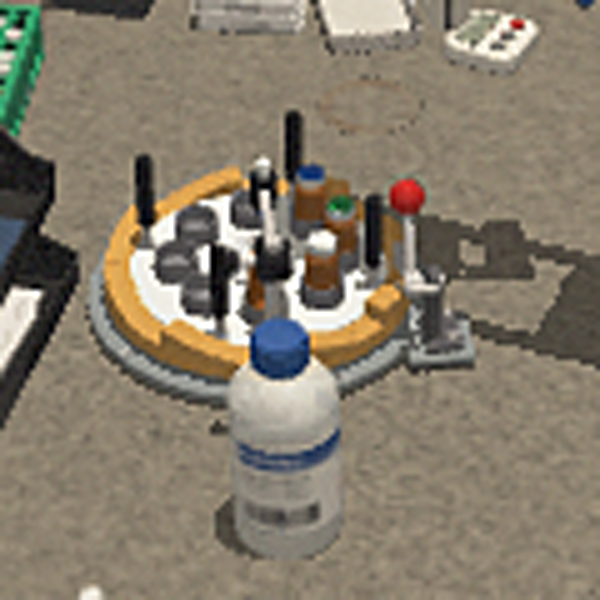

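View pics/top13.png

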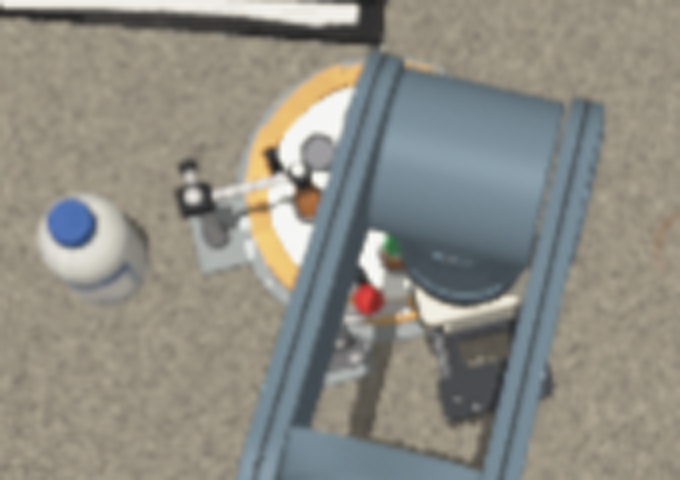

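Visually the ball is back where it began: side (407,196), top (368,299), wrist (318,126) against a predicted (316.6,126). I'll compare the centroids numerically with the start and fit the final angle.

```bash
python3 - <<'E'
from ang import *
def red(im):
    b,g,r=[im[...,i].astype(int) for i in range(3)]; m=(r>120)&(g<70)&(b<70); m=m.copy(); k=np.zeros_like(m); k[215:240,275:300]=1; v,u=np.nonzero(m&k); return u.mean().round(2),v.mean().round(2),len(u)
ds=imaging.get_image("side"); print(red(cv2.imread("pics/side0.png")),red(ds["image"][:,:,::-1]))
f=lambda u,v:((u+.5)/5-.5+205,(v+.5)/5-.5+185)
angle([(ds,None,'a',f(293,113)),(ds,None,'b',f(374,197)),(ds,None,'c',f(219,246)),(ds,None,'d',f(144,157))])
E
```

```text
(np.float64(285.89), np.float64(223.18), 28) (np.float64(285.97), np.float64(223.5), 32)
a r 82.8 turned 45.2
b r 81.6 turned 43.87
c r 80.2 turned 44.14
d r 79.9 turned 46.31
turn deg [44.85655707] res [-0.29  0.25 -0.29  0.2  -0.38  0.1  -0.53  0.27]
```

The fit gives 44.9° turned, and the ball is within 0.3 px of its start position, so the pawl is home. Robot clear. Handing in.

```bash
python3 -c "
from rig import bot
print(bot.finish_job())"
```

```text
the job is handed in; nothing more can be done
None
```

The turntable is back by one place, the open vial stands under the needle, and the pawl is down in its notch. I handed the job in at about 13.5 s. `finish_job` gave no verdict.

- **What I did:** With the fingers shut, I pushed the red ball along the filler's +y until it fell over and stayed there. I then pushed `peg_d` along -y in stages to turn the table back, and pushed the ball back from the other side so the pawl dropped.
- **Table angle:** A fit to all four peg tops gave 44.9° turned, against 45° wanted and a play of about ±2.9°. The single pegs read 43.9° to 46.3°. While the table was still turning, the views differed by up to about 3°, so I went by the later, clear views.
- **Pawl:** The ball is within 0.3 px of its starting place in the side view, and I took that to mean the nose is fully down. I did not measure the nose itself.
- **Surroundings:** All four vials stand upright in their nests and the bottle has not moved. I did not compare the other things one by one, but the arm stayed well above them. The forces I read after each move stayed under about 4 N, and at the end the gripper was clear of everything.

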